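# Stack two segmented turning blanks on their gluing posts

### The job

Stack the parts of two wood-turning blanks on their alignment posts for gluing: on the blue stand put the dark walnut ring at the bottom, the pale maple ring on it and the steel weight on top; on the yellow stand put the red ring at the bottom and the brass weight on top. Each part goes over the post and lies flat on the one below; the stands are fixed. Leave the white glue bottle standing where it is.

Things in the scene. Friction and masses are not known exactly. Their poses are not given: they have to be found in the camera images.
- walnut_c (a point): Dark brown walnut ring of eight segments, 66 mm across, 24 mm high, with a 28 mm hole right through; lies flat on the bench at the start. The point is its centre, half-way up (12 mm above its underside); z is the ring's axis, up.
- maple_c (a point): Pale straw-coloured maple ring of eight segments, 66 mm across, 24 mm high, with a 28 mm hole right through; lies flat on the bench at the start. The point is its centre, half-way up (12 mm above its underside); z is the ring's axis, up.
- padauk_c (a point): Red wooden ring of six segments, 60 mm across, 24 mm high, with a 28 mm hole right through; lies flat on the bench at the start. The point is its centre, half-way up (12 mm above its underside); z is the ring's axis, up.
- steel_weight_c (a point): Plain silvery-grey steel ring, a pressing weight of about 0.4 kg, 56 mm across, 28 mm high, with a 28 mm hole right through; lies flat on the bench at the start. The point is its centre, half-way up (14 mm above its underside); z is the ring's axis, up.
- brass_weight_c (a point): Plain yellow-gold brass ring, a pressing weight of about 0.3 kg, 48 mm across, 28 mm high, with a 28 mm hole right through; lies flat on the bench at the start. The point is its centre, half-way up (14 mm above its underside); z is the ring's axis, up.
- stand_blue_seat (a point): Alignment stand, fixed to the bench: a blue round plate 88 mm across and 10 mm thick with an upright aluminium post at its centre, 16 mm thick, rising 56 mm above the plate (its top 10 mm narrows to 8 mm). The point is on the post's axis at the height of the plate's top face, 10 mm above the bench; z is up along the post. Nothing is on the stand at the start.
- stand_yellow_seat (a point): Alignment stand, fixed to the bench: a yellow round plate 88 mm across and 10 mm thick with an upright aluminium post at its centre, 16 mm thick, rising 56 mm above the plate (its top 10 mm narrows to 8 mm). The point is on the post's axis at the height of the plate's top face, 10 mm above the bench; z is up along the post. Nothing is on the stand at the start.
- glue_c (a point): White plastic glue bottle with an orange label and red cap, 48 mm across and 125 mm high, standing loose among the parts; not to be moved. The point is its centre, half-way up.

How it is judged:
At the end, for the whole second after the job is handed in: Blue post, from the plate up: walnut, maple, steel weight; yellow post: red, brass weight. Each centre within 10 mm of the post axis and 5 mm of its seated height above the plate (walnut 12, maple 36, steel 62; red 12, brass 38 mm), flat to 0.1 rad, at rest (horizontal distance between each of walnut_c, maple_c, steel_weight_c and stand_blue_seat below 0.01 m and z of walnut_c in the frame of stand_blue_seat between 0.007 and 0.017 m and angle between each of walnut_c, maple_c, steel_weight_c, padauk_c, brass_weight_c's own z axis and vertical below 0.1 rad and linear speed of each of walnut, maple, steel_weight, padauk, brass_weight below 0.02 m/s and angular speed of each of walnut, maple, steel_weight, padauk, brass_weight below 0.3 rad/s and z of maple_c in the frame of stand_blue_seat between 0.031 and 0.041 m and z of steel_weight_c in the frame of stand_blue_seat between 0.057 and 0.067 m and horizontal distance between each of padauk_c, brass_weight_c and stand_yellow_seat below 0.01 m and z of padauk_c in the frame of stand_yellow_seat between 0.007 and 0.017 m and z of brass_weight_c in the frame of stand_yellow_seat between 0.033 and 0.043 m); the robot touches nothing.
It fails at once if the glue bottle is shifted by more than 30 mm or tipped (distance of glue_c from where it was at the start of the episode above 0.03 m or angle between glue_c's own z axis and vertical above 0.4 rad).
It also fails if it takes over 136 s, if anything falls off the work surface, if the arm or the gripper's body presses on something with over 40 N, if the wrist force passes 120 N, or if a joint passes its speed limit or range.

### The arm

A 6-joint arm with a two-finger parallel gripper is mounted at the origin on the work surface. World frame = base frame: x ahead of the robot, y to its left, z up, the work surface at z = 0. Lengths are in m, angles in rad, forces in N, time in s.
With the tool pointing down it reaches from about 0.325 to 0.925 m from the base axis. Payload 3.1 kg.
Tool frame: the origin (TCP) lies midway between the tips of the shut fingers; the grasp point (between the pads) lies 19 mm behind it; z points along the fingers, y is the direction in which the jaws open and shut (so a half turn about z gives the same grasp; the last joint's range is limited). The gripper opens to 85 mm and grips with 20 to 120 N. Pads are 22 mm wide; open, the fingers measure 114 mm over their backs; the gripper's body (76 mm by 85 mm) begins 54 mm behind the grasp point. The pads swing forward as they close: fully open they stand 13 mm farther back than shut.
Start: joints at [1.061, 0.217, 1.613, -0, 1.311, -0.112], TCP at [0.242, 0.576, 0.231] pointing down, gripper open.
Joint ranges: [-2.75, 2.75], [-0.78, 2.1], [0.31, 2.55], [-1.13, 4.27], [0.13, 2.63], [-2.58, 2.58]. Speed limits (rad/s): [2.79, 2.79, 3.14, 3.14, 3.14, 3.14].

### API

Orientations are given as a rotation vector (axis times angle).
In Python, from bench import ctrl gives the robot as it stands. The module is installed in compiled form; this text tells all that it offers. Calls block until the motion is done:
- ctrl.move_to(position, orientation): joint-space move of the TCP to a pose.
- ctrl.move_linear(position, attitude=None, max_speed=0.15, max_force=None): straight line of the TCP; attitude=None keeps the orientation; max_speed is the mean speed in m/s. With max_force (N) it stops when the force on the tool has changed by that much, and returns True; else False.
- ctrl.move_j(angles): joint-space move.
- ctrl.open() and ctrl.close(squeeze=None): open the fingers fully, or close them until they stop; squeeze is the grip in N (None keeps the last).
- ctrl.pause(seconds).
- ctrl.inverse_kinematics(position, orientation): joint angles nearest the present ones, or None.
- ctrl.camera(name): name is "scene" or "top"; returns a dict with "color" (384x512x3 uint8, red, green, blue), "intrinsics" (3x3 intrinsics, pixels), "cam_to_world" (4x4, takes a point from camera to world coordinates). Camera axes: x right, y down, z forward; pixel columns grow to the right and rows downward; lengths in m; the calibration is good to about 2 mm. A picture is of the moment at which its call begins. There is no depth.
A pose or a line that the arm cannot do raises ctrl.MotionError and nothing moves.
- ctrl.job_done(): hands the job in, once; it reports no verdict.
Trained networks look in a picture, given as the dict that the camera call returned (one of the last four; its "shot" number tells which), for a name from the list of things; names that differ only in an ending like _2 or _b are one class to them, and where a whole thing is asked for, a point or a joint stands for the part that bears it (a point fixed in the world has none). Each returns a list of dicts, best first, with "conf" (0 to 1); they miss things now and then, are a little off and sometimes report something else, mostly with a low value. They report only what shows in the picture. A call takes as long as a camera call.
- ctrl.recognise(picture, target): "xy" ([column, row] in pixels, amid what is visible of it).
- ctrl.place_of(picture, target): "xy" ([column, row] in pixels: a listed point, or the origin of a listed thing).
Readings, each from a call of its own:
- ctrl.read_time_s(): time.
- ctrl.read_q(): joint angles.
- ctrl.read_dq(): joint speeds.
- ctrl.read_joint_torque(): joint torques, N m.
- ctrl.read_tcp_pos(): TCP position.
- ctrl.read_orientation(): TCP orientation.
- ctrl.read_wrist_force(): force on the tool from outside, world axes, zero at the start.
- ctrl.read_moment(): the same for the moment, N m.
- ctrl.read_grip_width(): finger opening in m.
Only numpy, scipy, OpenCV 4.12 (cv2) and the standard library are available. Lean on these libraries where they do the work, as an engineer would, in place of code of your own. Each camera call takes 0.05 s, during which the arm holds its last target. There are 200 camera calls.

## Working session

There is one attempt and no reset: what is moved stays moved. The work goes in short steps, each a Python script; the robot and the scene stay as the last script left them, time stands still between calls to the robot, and variables do not carry over. Pictures are saved under pics/ and viewed, about 12 in all and at most 16, crops included, and the job is handed in when it is done.

```bash
mkdir -p pics; cat > h.py <<'E'
import numpy as np, cv2
from bench import ctrl
def ray(p,uv,z):
    K=np.array(p["intrinsics"]);T=np.array(p["cam_to_world"])
    d=T[:3,:3]@np.linalg.solve(K,[uv[0],uv[1],1.]);o=T[:3,3]
    return o+d*(z-o[2])/d[2]
H=dict(walnut_c=.012,maple_c=.012,padauk_c=.012,steel_weight_c=.014,brass_weight_c=.014,stand_blue_seat=.01,stand_yellow_seat=.01,glue_c=.0625)
def save(p,n): cv2.imwrite(f"pics/{n}.png",cv2.cvtColor(p["color"],cv2.COLOR_RGB2BGR))
E
python3 - <<'E'
from h import *
np.set_printoptions(precision=4,suppress=True)
P={c:ctrl.camera(c) for c in("top","scene")}
for c,p in P.items():
    save(p,c+"0");print(c,np.array(p["cam_to_world"])[:3,3],p["intrinsics"][0][0])
    for n,z in H.items():
        for r in ctrl.place_of(p,n)[:2]: print(n,np.round(r["xy"],1),round(r["conf"],2),ray(p,r["xy"],z)[:2])
print(ctrl.read_orientation(),ctrl.read_time_s(),ctrl.read_grip_width())
E
```

```text
top [ 0.423  -0.0195  1.329 ] 493.19568728250636
walnut_c [377.4 214.8] 0.83 [ 0.4586 -0.3005]
maple_c [266.2 217.8] 0.91 [ 0.4533 -0.005 ]
padauk_c [151. 230.] 0.64 [0.4235 0.3033]
brass_weight_c [150.2 161.5] 0.69 [0.6078 0.3067]
stand_blue_seat [372.5 163.3] 0.84 [ 0.5968 -0.2916]
stand_yellow_seat [204.2 192. ] 0.76 [0.5241 0.1611]
stand_yellow_seat [149.8 228.4] 0.59 [0.4278 0.3071]
glue_c [329.9 185.6] 0.86 [ 0.5334 -0.1701]
scene [0.9954 0.6085 0.7234] 478.2198976651705
walnut_c [202.4 151.4] 0.83 [ 0.4486 -0.3082]
maple_c [273.9 211.3] 0.81 [ 0.453  -0.0061]
padauk_c [391.5 291.8] 0.6 [0.425  0.3069]
steel_weight_c [217.1 246.7] 0.64 [0.6199 0.01  ]
brass_weight_c [319.9 340.2] 0.6 [0.6073 0.302 ]
stand_blue_seat [155.5 173.4] 0.68 [ 0.5945 -0.2996]
stand_yellow_seat [303.9 269.8] 0.72 [0.5174 0.1643]
glue_c [205.  171.8] 0.9 [ 0.5292 -0.168 ]
[0.6207 3.0796 0.0001] 0.9 0.08545023441078105
```

```bash
python3 -c "
import cv2
a=cv2.imread('pics/top0.png');b=cv2.imread('pics/scene0.png')
" ; ls pics
```

```text
scene0.png
top0.png
```

View pics/top0.png

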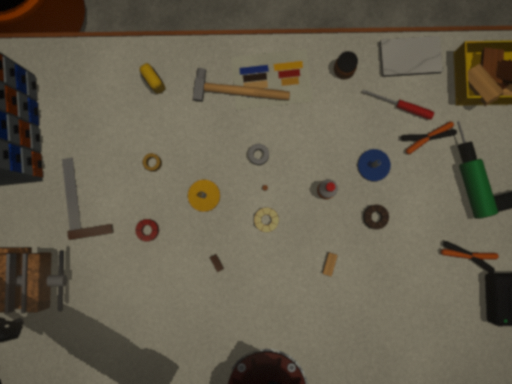

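View pics/scene0.png

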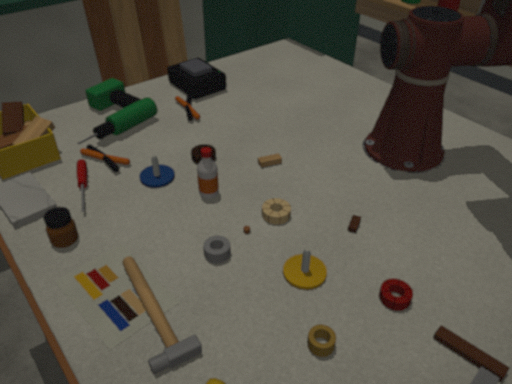

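The top view shows yellow stand (204,196), blue stand (374,165), red (147,230), brass (152,162), maple (266,219), walnut (375,217), steel (258,154) and glue (326,189). The networks are a few pixels off in places, so I'll refine by segmentation in both views.

```bash
cat > seg.py <<'E'
from h import *
def seg(p,uv,z,r=20,up=6):
    u,v=map(int,np.round(uv));img=p["color"][v-r:v+r+1,u-r:u+r+1]
    lab=cv2.cvtColor(cv2.resize(img,None,fx=up,fy=up,interpolation=cv2.INTER_CUBIC),cv2.COLOR_RGB2LAB).astype(float)
    bg=np.median(lab.reshape(-1,3),0);d=lab-bg
    d=np.sqrt((.6*d[...,0])**2+d[...,1]**2*2+d[...,2]**2*2)
    t,_=cv2.threshold(np.clip(d,0,255).astype(np.uint8),0,255,cv2.THRESH_OTSU); m=(d>t*.9).astype(np.uint8)
    cs,_=cv2.findContours(m,cv2.RETR_EXTERNAL,cv2.CHAIN_APPROX_NONE)
    c=max(cs,key=cv2.contourArea);h=cv2.convexHull(c);M=cv2.moments(h)
    f=lambda x,y:((x+.5)/up-.5+u-r,(y+.5)/up-.5+v-r)
    q=f(M["m10"]/M["m00"],M["m01"]/M["m00"])
    pts=np.array([ray(p,f(*a),z)[:2] for a in h[:,0]])
    vis=cv2.resize(img,None,fx=up,fy=up,interpolation=cv2.INTER_CUBIC)[...,::-1].copy();cv2.drawContours(vis,[h],-1,(0,255,0),1)
    return ray(p,q,z)[:2],np.ptp(pts,axis=0),cv2.resize(vis,(196,196))
E
python3 - <<'E'
from seg import *
np.set_printoptions(precision=4,suppress=True)
S=dict(walnut_c=((375,217),(203,154)),maple_c=((266,219),(276,210)),padauk_c=((147,230),(396,294)),steel_weight_c=((258,154),(217,249)),brass_weight_c=((152,162),(321,340)),stand_blue_seat=((374,165),(157,176)),stand_yellow_seat=((204,196),(305,271)))
for i,c in enumerate(("top","scene")):
    p=ctrl.camera(c);V=[]
    for n,uv in S.items():
        x,s,v=seg(p,uv[i],.006 if "stand" in n else H[n],r=28 if "stand" in n else 21);V.append(v);print(c,n,x,s)
    V.append(V[0]*0);cv2.imwrite(f"pics/seg_{c}.png",np.vstack([np.hstack(V[:4]),np.hstack(V[4:])]))
E
```

```text
top walnut_c [ 0.4544 -0.2937] [0.0664 0.0728]
top maple_c [ 0.4496 -0.0023] [0.0661 0.0699]
top padauk_c [0.4246 0.3145] [0.0604 0.0645]
top steel_weight_c [0.6242 0.0171] [0.0612 0.0629]
top brass_weight_c [0.6061 0.3023] [0.0518 0.0543]
top stand_blue_seat [ 0.5933 -0.2949] [0.0882 0.0908]
top stand_yellow_seat [0.5161 0.1637] [0.087  0.0883]
scene walnut_c [ 0.4535 -0.297 ] [0.0808 0.0905]
scene maple_c [ 0.4502 -0.0014] [0.084  0.0898]
scene padauk_c [0.4238 0.3155] [0.073  0.0655]
scene steel_weight_c [0.6266 0.0197] [0.0675 0.0811]
scene brass_weight_c [0.6074 0.3061] [0.0615 0.0632]
scene stand_blue_seat [ 0.5925 -0.2987] [0.0915 0.1216]
scene stand_yellow_seat [0.5168 0.166 ] [0.0919 0.0932]
```

View pics/seg_top.png

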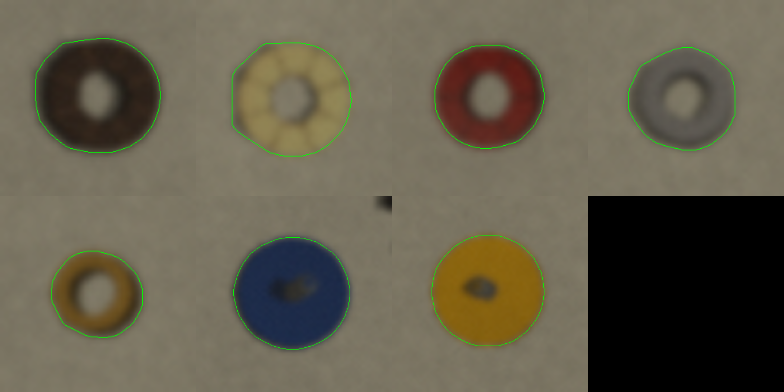

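View pics/seg_scene.png

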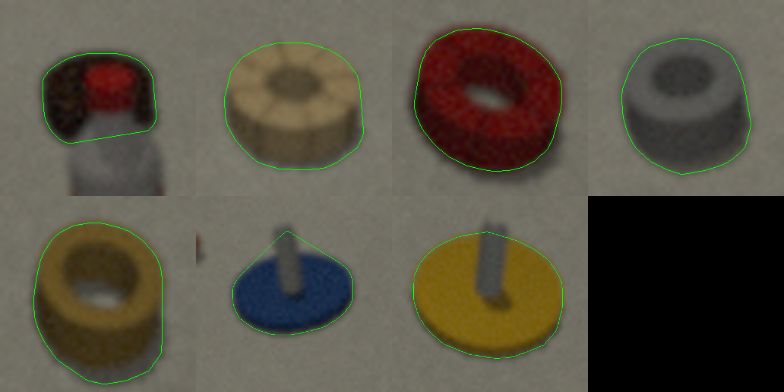

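Segmentation is clean (sizes match). In the scene view only walnut and the blue stand are spoilt, by the bottle and the post. I'll use mainly the top-view values and start with the red ring.

```bash
cat > act.py <<'E'
from seg import *
A=np.pi*np.array([np.sqrt(.5),np.sqrt(.5),0])   # down, jaws along world x
POS=dict(walnut=(.454,-.2945),maple=(.450,-.0025),padauk=(.4245,.3145),steel=(.625,.017),brass=(.6065,.303))
ST=dict(blue=(.5933,-.2955),yellow=(.5163,.1643))
G=.001
def pick(n,grip=50):
    x,y=POS[n];ctrl.open();ctrl.move_to([x,y,.2],A);ctrl.move_linear([x,y,.05],max_speed=.2)
    t=ctrl.move_linear([x,y,G],max_speed=.08,max_force=12);ctrl.close(grip)
    print(n,"touch",t,"width",ctrl.read_grip_width(),ctrl.read_tcp_pos());ctrl.move_linear([x,y,.2],max_speed=.2)
    print("lifted width",ctrl.read_grip_width(),ctrl.read_wrist_force())
def place(s,base,d=(0,0)):
    x,y=np.add(ST[s],d);ctrl.move_to([x,y,.2],A);ctrl.pause(.2)
    z=G+.01+base
    ctrl.move_linear([x,y,z+.06],max_speed=.15)
    t=ctrl.move_linear([x,y,z+.001],max_speed=.06,max_force=12)
    print("place touch",t,ctrl.read_tcp_pos()[2]-z,ctrl.read_wrist_force(),ctrl.read_time_s())
    return t and ctrl.read_tcp_pos()[2]-z>.004
def release(z=.2):
    ctrl.open();p=ctrl.read_tcp_pos();ctrl.move_linear([p[0],p[1],z],max_speed=.2)
E
python3 - <<'E'
from act import *
np.set_printoptions(precision=4,suppress=True)
for x,y in list(POS.values())+list(ST.values()):
    for z in(G,.2):
        q=ctrl.inverse_kinematics([x,y,z],A);print(None if q is None else np.array(q))
pick("padauk")
if place("yellow",0): print("JAM")
else: release()
p=ctrl.camera("scene");save(p,"s1");print(ctrl.read_time_s())
E
```

```text
[-0.7052  0.3568  1.9363 -0.      0.8485 -0.7052]
[-0.7052  0.0684  1.8414 -0.      1.2319 -0.7052]
[-0.1617  0.1983  2.1486 -0.      0.7947 -0.1617]
[-0.1617 -0.1381  2.0414 -0.      1.2383 -0.1617]
[ 0.5047  0.3352  1.9668 -0.      0.8396  0.5047]
[ 0.5047  0.0406  1.8705 -0.      1.2305  0.5047]
[-0.085   0.4965  1.7295 -0.      0.9156 -0.085 ]
[-0.085   0.2443  1.641  -0.      1.2563 -0.085 ]
[ 0.3599  0.5845  1.5919 -0.      0.9652  0.3599]
[ 0.3599  0.3521  1.5052 -0.      1.2843  0.3599]
[-0.5679  0.559   1.6322 -0.      0.9503 -0.5679]
[-0.5679  0.3212  1.5452 -0.      1.2753 -0.5679]
[ 0.1785  0.3579  1.9347 -0.      0.849   0.1785]
[ 0.1785  0.0698  1.8399 -0.      1.2319  0.1785]
padauk touch False width 0.058863549273229135 [0.4253 0.315  0.0023]
lifted width 0.058984022344491904 [-0.3521  0.0603 -0.62  ]
place touch True 0.001440233538714395 [-1.0554 -0.1061  4.39  ] 8.4833
10.0167
```

View pics/s1.png

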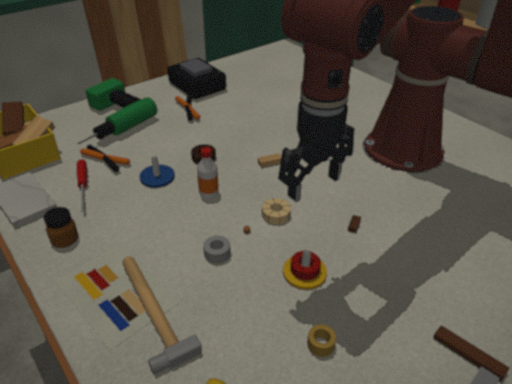

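The red ring is on the yellow post at (306,266), seated. Next come brass, then walnut.

```bash
python3 - <<'E'
from act import *
np.set_printoptions(precision=4,suppress=True)
pick("brass",70)
if place("yellow",.024): print("JAM");raise SystemExit
release()
pick("walnut")
if place("blue",0): print("JAM");raise SystemExit
release()
ctrl.move_to([.45,.05,.25],A)
save(ctrl.camera("scene"),"s2");save(ctrl.camera("top"),"t2");print(ctrl.read_time_s())
a,b=cv2.imread("pics/s2.png"),cv2.imread("pics/t2.png")
cv2.imwrite("pics/m2.png",np.hstack([cv2.resize(a[130:370,110:370],None,fx=1.5,fy=1.5),cv2.resize(b[130:250,180:400],(400,360))]))
E
```

```text
brass touch False width 0.045571376662092725 [0.6075 0.3034 0.0022]
lifted width 0.04537872489810178 [-0.0895  0.0036 -3.8657]
place touch True 0.0012234424194638369 [-0.6407  0.298   4.4186] 16.8833
walnut touch False width 0.06378527324131375 [ 0.4551 -0.2954  0.0024]
lifted width 0.06389083003962306 [ 1.3555 -0.403  -1.7932]
place touch True 0.0014519616442419045 [-0.8537  0.2653  4.2037] 26.1333
29.075
```

View pics/m2.png

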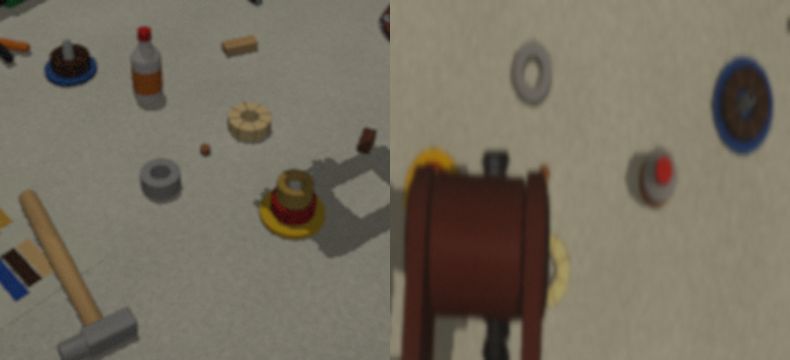

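Brass is on red on the yellow post, walnut is on the blue plate, and the bottle hasn't moved. Next are maple and steel.

```bash
python3 - <<'E'
from act import *
np.set_printoptions(precision=4,suppress=True)
pick("maple")
if place("blue",.024): print("JAM");raise SystemExit
release(.22)
pick("steel",80)
if place("blue",.048): print("JAM");raise SystemExit
release(.25)
ctrl.move_to([.4,.3,.3],A);ctrl.pause(.5)
P={c:ctrl.camera(c) for c in("top","scene")}
for c,z in(("steel_weight_c",.072),("brass_weight_c",.048),("glue_c",.0625)):
    for k,p in P.items():
        for r in ctrl.place_of(p,c)[:1]: print(c,k,np.round(r["xy"],1),round(r["conf"],2),ray(p,r["xy"],z)[:2])
print(ctrl.read_time_s())
a,b=P["scene"]["color"][130:220,110:240],P["top"]["color"][130:220,310:420]
c,d=P["scene"]["color"][220:310,250:380],P["top"]["color"][150:240,150:260]
R=lambda i:cv2.resize(i,(395,290),interpolation=cv2.INTER_CUBIC)
cv2.imwrite("pics/m3.png",np.vstack([np.hstack([R(a),R(b)]),np.hstack([R(c),R(d)])])[...,::-1])
E
```

```text
maple touch False width 0.06465841006886187 [ 0.4508 -0.0026  0.0025]
lifted width 0.06515336404946452 [ 0.0575 -0.0738 -1.8613]
place touch True 0.00165064451525479 [-1.0838  0.563   2.9068] 36.0417
steel touch False width 0.05383881763489356 [0.6262 0.0169 0.0025]
lifted width 0.05344673740407301 [-0.1946 -0.5269 -4.2516]
place touch False 0.0014793396520687285 [-2.9467  0.94    0.3658] 45.2833
steel_weight_c top [382.1 156.6] 0.62 [ 0.6057 -0.3037]
steel_weight_c scene [153.4 148.9] 0.8 [ 0.5841 -0.3133]
brass_weight_c top [199.5 195.9] 0.62 [0.5111 0.1682]
brass_weight_c scene [306.2 254.1] 0.63 [0.5118 0.1606]
glue_c top [329.9 185.7] 0.53 [ 0.5331 -0.1701]
glue_c scene [206.6 172.3] 0.75 [ 0.5274 -0.1641]
49.95
```

View pics/m3.png

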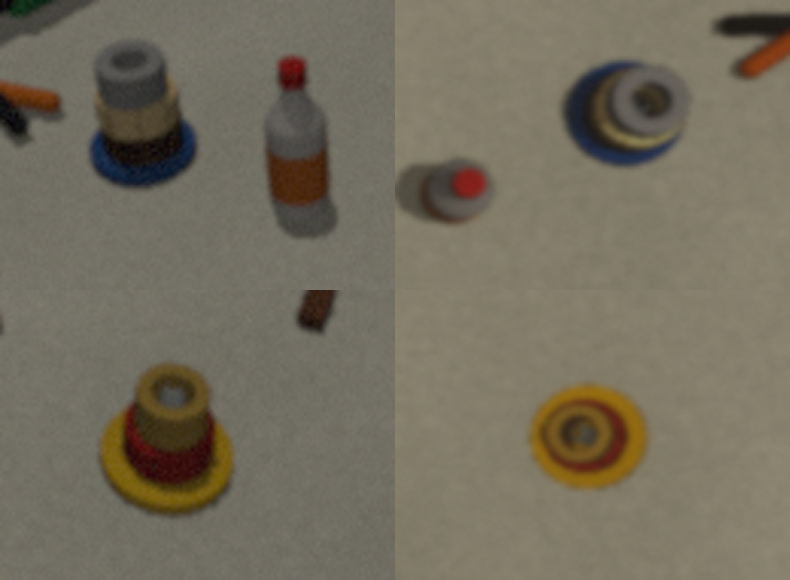

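Both stacks stand in the right order. The network puts steel 13–18 mm off axis, which disagrees with the placement, so I'll measure the steel and brass rims and the plates directly.

```bash
python3 - <<'E'
from act import *
np.set_printoptions(precision=4,suppress=True)
p=ctrl.camera("top");s=ctrl.camera("scene")
def proj(p,X):
    T=np.linalg.inv(np.array(p["cam_to_world"]));x=np.array(p["intrinsics"])@(T[:3,:3]@X+T[:3,3]);return x[:2]/x[2]
# overlay predicted outlines for perfectly seated parts, upscaled
out=[]
for st,parts in(("blue",[(.033,.034),(.033,.058),(.028,.086)]),("yellow",[(.030,.034),(.024,.062)])):
  for cam in(p,s):
    X0=np.array([*ST[st],.04]);u,v=np.round(proj(cam,X0)).astype(int);r=24;f=8
    im=cv2.resize(cam["color"][v-r:v+r+1,u-r:u+r+1],None,fx=f,fy=f,interpolation=cv2.INTER_CUBIC)[...,::-1].copy()
    im=cv2.convertScaleAbs(im,alpha=1.5)
    for R,z in [(.044,.01)]+parts[-1:]+[(.014,parts[-1][1])]:
        q=[(proj(cam,np.array([ST[st][0]+R*np.cos(t),ST[st][1]+R*np.sin(t),z]))-(u-r,v-r)+.5)*f for t in np.linspace(0,6.283,60)]
        cv2.polylines(im,[np.int32(q)],True,(0,255,0),1)
    out.append(cv2.resize(im,(300,300)))
cv2.imwrite("pics/m4.png",np.vstack([np.hstack(out[:2]),np.hstack(out[2:])]))
E
```

```text
(no output)
```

View pics/m4.png

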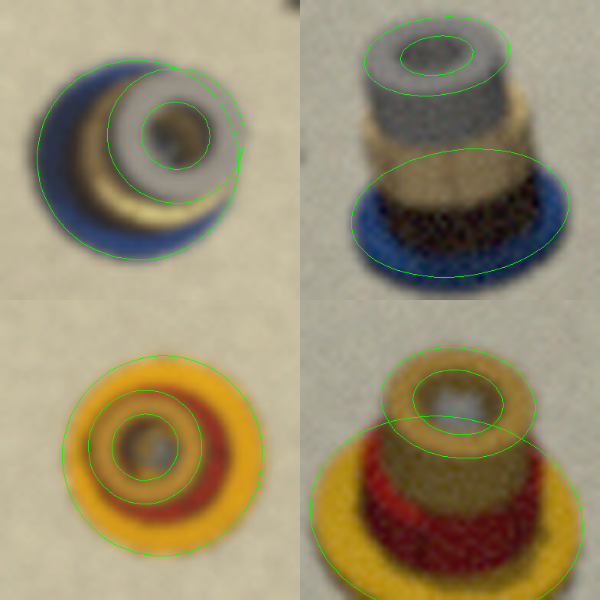

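Predicted outlines for perfectly seated parts match the steel and brass rims to about 1–2 mm in both views, heights included. The network's steel offset is a parallax misread. Handing in.

```bash
python3 -c "
from bench import ctrl
ctrl.job_done();print(ctrl.read_time_s())"
```

```text
the job is handed in; nothing more can be done
the job is handed in; nothing more can be done
```

I stacked both posts and handed the job in at about 50 s on the robot's clock (limit 136 s). Blue has walnut, maple and steel from the bottom up. Yellow has red with brass on top.

- **Seating:** each descent ended within about 1.7 mm of the expected seated height, with no jams. All were stopped by light contact except steel, which was let go about 1.5 mm above its seat without contact.
- **Final look:** outlines computed for perfectly seated parts matched the top parts, steel and brass, to about 1–2 mm in both cameras. I did not outline the rings underneath, but they show in the right order.
- **Bottle and gripper:** the glue bottle is standing where it was; the networks place it within about 4 mm of its first position. The arm was retracted and clear of everything.
- **Disagreement:** the network put the steel weight 13–18 mm off the post axis, with its two views about 23 mm apart. The outline check contradicted this, so I took it as a network error.

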